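# Balance a resin specimen on a domed stand and bring up the stage light

## Task

On the loading stage of the microscope bench, slide the white domed stand square and fully home against both metal stops of the stage. Then take the amber resin block from the mat and balance it on its flat underside, about level and centred, on the very top of the dome, without dropping it and with the stand still home against both stops. Last, push the orange dimmer of the lamp box all the way up to its yellow-mark end; leave the other blocks and the things around where they are.

Things in the scene. Friction and masses are not known exactly. Their poses are not given: they have to be found in the camera images.
- stage: Fixed black loading stage: a slab 230 x 230 x 14 mm on the bench, turned by up to 0.2 rad. Origin: centre of its underside; z up; top face at z = 14 mm of its frame. Two aluminium stop bars, 12 mm wide and 8 mm high, lie on it along its side away from the robot (+x) and its side on the robot's left (+y). Only the stand is on it.
- far_stop (a point): Middle of the inner face of the far stop bar, 4 mm above the stage's top face: this flat face is at x = +90 mm of the stage's frame and runs along the stage's y, from -90 to +100 mm.
- left_stop (a point): Middle of the inner face of the left stop bar, 4 mm above the stage's top face: this flat face is at y = +90 mm of the stage's frame and runs along the stage's x, from -88 to +90 mm.
- stand: Loose domed stand on the stage, about 0.45 kg: aluminium base plate 84 x 84 x 12 mm, on it a white round post of 64 mm diameter whose top is a smooth half ball of 32 mm radius. Origin: centre of its underside; z up, x and y along the base's sides. It starts 35 to 85 mm short of both stops, turned up to 0.3 rad to the stage. Home: origin at x = y = 48 mm, z = 14 mm of the stage's frame.
- dome_top (a point): Highest point of the stand's dome, on the stand's axis, 64.5 mm above its underside. The stand slides on the stage with a friction of a few newtons; push it low, on its base plate.
- amber_block: Specimen: loose amber (orange-yellow) resin block, dark beetle on its upper face, 46 x 28 x 14 mm (x, y, z), about 30 g, flat on the mat in a row with two other blocks, in any of three places at least 80 mm apart. Origin: centre of its underside; z up. Grip it across its 28 mm. On the dome it rocks until its weight is over the contact: each mm off the top tilts it about 0.04 rad.
- green_block: The same block in green resin; leave it lying.
- blue_block: The same block in blue resin; leave it lying.
- mat: Fixed black rubber mat 260 x 120 x 3 mm (x, y, z) on the robot's right, on which the three blocks lie in a row along its x. Origin: centre of its underside.
- lampbox: Fixed white lamp box 90 x 180 x 45 mm (x, y, z) with a blue band, on the robot's left. Origin: centre of its underside; its y axis points roughly away from the robot. On its top a black track 40 x 120 x 14 mm (x, y, z) along y carries the dimmer; a yellow mark is on its top near the +y end, a green lamp near the -y end.
- dimmer (a joint): Position of the orange dimmer along the box's +y, in m: 0 = down (end next to the robot), 0.07 = all the way up (end away from the robot, by the yellow mark). It starts at 0 to 0.025, slides against about 1.5 N and stays where it is left.
- dimmer_top (a point): Centre of the top of the orange dimmer grip, which is 28 x 20 x 40 mm (x, y, z of the box) and whose top is 99.5 mm above the bench; it moves along the box's y as the dimmer slides.
- wellplate: Loose well plate 127 x 85 x 20 mm at the far side of the bench; leave it. Origin: centre of its underside.
- dish: Loose glass dish, 70 mm across, 16 mm high, at the far side; leave it. Origin: centre of its underside.
- redcap: Loose white jar with a red cap, 64 mm across, 100 mm high, far left; leave it. Origin: centre of its underside.
- vial: Loose small amber glass vial with a black cap, 36 mm across, 60 mm high, near left; leave it. Origin: centre of its underside.
- slidebox: Loose blue slide box 100 x 85 x 30 mm, far right; leave it. Origin: centre of its underside.
- paintbrush: Loose fine brush with blue handle, 150 mm long, 8 mm thick, near the robot; leave it. Origin: on its underside, near the middle of its length.
There are look-alikes about, which are no part of the job. What is shaped like the stand but green is not meant. Several things have the shape of the amber_block; the one meant has the colours described above.

How it is judged:
On the way, in this order (a step that is already met when the one before it is completed fails the run):
1. the stand is home against both stops (x of stand in the frame of stage above 0.045 m and y of stand in the frame of stage above 0.045 m and z of stand in the frame of stage below 0.017 m and angle between the x axis of stand and the x axis of stage, either way round below 0.04 rad and angle between stand's own z axis and vertical below 0.04 rad), for 0.2 s.
2. the amber block, released, balances on top of the dome, the stand still home (all of step 1 and horizontal distance between amber_block and dome_top below 0.008 m and z of amber_block in the frame of stand between 0.058 and 0.068 m and angle between amber_block's own z axis and vertical below 0.26 rad and contact force between amber_block and stand above 0.05 N and contact force between amber_block and the arm below 0.02 N and contact force between amber_block and the fingers below 0.02 N and linear speed of amber_block below 0.02 m/s and angular speed of amber_block below 0.3 rad/s), for 0.5 s.
3. the dimmer is all the way up (value of joint dimmer above 0.064 m), for 0.2 s.
At the end, for the whole second after the job is handed in: Stand flat on the stage, both base sides within 3 mm of the stops, square within 0.04 rad. Amber block at rest on the dome alone, released, its centre within 8 mm of the dome's top in plan, upright within 0.26 rad. Dimmer within 6 mm of its upper end (all of step 2 and value of joint dimmer above 0.064 m); the robot touches nothing.
It fails at once if the amber block is dropped (falls freely by more than about 8 mm) or thrown (linear speed of amber_block above 0.4 m/s and contact force between amber_block and the fingers below 0.01 N).
It fails at once if a bystander is shifted by more than 20 mm (distance of any of green_block, blue_block, wellplate, dish, redcap, vial, slidebox, paintbrush from where it was at the start of the episode above 0.02 m).
It also fails if it takes over 72 s, if anything falls off the work surface, if the arm or the gripper's body presses on something with over 40 N, if the wrist force passes 120 N, or if a joint passes its speed limit or range.

## Robot

A 6-joint arm with a two-finger parallel gripper is mounted at the origin on the work surface. World frame = base frame: x ahead of the robot, y to its left, z up, the work surface at z = 0. Lengths are in m, angles in rad, forces in N, time in s.
With the tool pointing down it reaches from about 0.35 to 0.975 m from the base axis. Payload 4.9 kg.
Tool frame: the origin (TCP) lies at the very end of the fingers, on their centre line; the grasp point (between the pads) lies ctrl.hold_point_z behind it (ctrl.hold_point_z is the distance from the TCP to the grasp point, in m); z points along the fingers, y is the line along which they close (so a half turn about z gives the same grasp; the last joint's range is limited). The gripper opens to 85 mm and grips with 20 to 120 N. Pads are 22 mm wide; open, the fingers measure 114 mm over their backs; the gripper's body (76 mm by 85 mm) begins 54 mm behind the grasp point. The pads swing forward as they close: fully open they stand 13 mm farther back than shut.
Start: joints at [-1.235, 0.053, 1.613, -0, 1.476, -0.119], TCP at [0.275, -0.561, 0.231] pointing down, gripper open.
Joint ranges: [-3.01, 3.01], [-1.01, 2.22], [0.06, 2.58], [-1.02, 4.17], [0.09, 2.62], [-3.14, 3.14]. Speed limits (rad/s): [2.57, 2.57, 3.14, 3.14, 3.14, 3.14].

## Interface

Orientations are given as a rotation vector (axis times angle).
In Python, from station import ctrl gives the robot as it stands. The module is installed in compiled form; this text tells all that it offers.
- The arm moves only by the tool jog_arm, never from a script. Its argument "deltas" is a list of rows, each a list of 3 entries, a list of its own where there are three numbers: the closure, from -1 (fully open) to 1 (shut), then the shift along the world's x, y, z scaled (see below), then the turn, a rotation vector about the world's x, y, z scaled (see below). A call has 1 to 12 rows; each row is the pose to reach, as a shift and turn from the pose commanded when the call began, turning the shorter way round; what a row does not reach only later rows make up. The controller multiplies each number of a shift by 0.4 m and each number of a turn by 180 degrees. A row lasts 1/12 s, in which the tool goes at most 41.7 mm and 7.16 degrees, less where a joint would pass 70% of its speed; a pose out of reach is approached as far as the arm can. A call with a number of a shift or a turn outside -1 to 1 is refused whole. A call with a gripper value outside its range is refused whole. The fingers move at their own pace and stop on an object; "squeeze" is the grip in N (left out, the last holds). Time passes only in rows, so rows that repeat a pose let the fingers close. It gives the time, the measured TCP pose, the force, the opening and the grip force at its end, in the units of the state.
- ctrl.get_obs(): the state, without advancing time (a new reading comes with each control period).
- ctrl.get_image(name): name is "scene" or "top" or "wrist"; returns the picture (384x512x3 uint8, red, green, blue); there is no depth.
- ctrl.get_calibration(name): a dict with "K" (3x3 intrinsics, pixels), "dist_coeffs" ([k1, k2, p1, p2, k3] as OpenCV has them; the pictures are not rectified), "extrinsics" (4x4, takes a point from world to camera coordinates). Camera axes: x right, y down, z forward; pixel columns grow to the right and rows downward; lengths in m; the calibration is good to about 2 mm. A picture is of the moment at which its call begins: read the wrist's pose just before it. get_calibration takes no time and is no camera call; for the wrist camera it gives the pose at the moment of the call.
- ctrl.finish_job(): hands the job in; it is judged then, once.
The state is a dict: "t": time; "q": joint angles; "dq": joint speeds; "effort": joint torques, N m; "tool_pos": TCP position; "tool_rot": TCP orientation; "contact_force": force on the tool from outside, world axes, zero at the start; "wrist_torque": the same for the moment, N m; "opening": finger opening in m; "grip_force": force on a finger pad.
Only numpy, scipy, OpenCV 4.12 (cv2) and the standard library are available. Lean on these libraries where they do the work, as an engineer would, in place of code of your own. Each camera call takes 0.05 s, during which the arm holds its last target. There are 200 camera calls.

## Working session

There is one attempt and no reset: what is moved stays moved. The work goes in short steps, Python scripts to look and compute and a tool call to move; the robot and the scene stay as the last step left them, time stands still between calls to the robot, and variables do not carry over. Pictures are saved under pics/ and viewed, at most 10 in all, crops included, and the job is handed in when it is done.

Besides the shell and the picture viewer there is one more tool, called after "Call:" by a JSON object that holds its "fn" and its "kwargs", one argument or row to a line. jog_arm: Moves the arm, as the interface text tells. Its arguments: {"type":"object","properties":{"deltas":{"type":"array","items":{"type":"array"}},"squeeze":{"type":"number"}},"required":["deltas"]}

```bash
mkdir -p pics
python3 - <<'E'
from station import ctrl
import cv2, numpy as np
np.set_printoptions(precision=4,suppress=True)
o=ctrl.get_obs()
for k in o: print(k,np.array(o[k]))
print(ctrl.hold_point_z)
ims=[]
for n in ("scene","top"):
    c=ctrl.get_calibration(n); print(n,c)
    im=ctrl.get_image(n); np.save(f"pics/{n}0.npy",im)
    cv2.imwrite(f"pics/{n}0.png",cv2.resize(im[:,:,::-1],(800,600),interpolation=cv2.INTER_CUBIC))
E
```

```text
t 0.0
q [-1.235   0.0534  1.6143 -0.      1.476  -0.119 ]
dq [ 0.0003 -0.0009 -0.0011  0.0013  0.0004 -0.0009]
effort [  0.0013 -39.368  -37.0176   0.0001   0.007    0.    ]
tool_pos [ 0.2743 -0.5609  0.23  ]
tool_rot [-3.0587 -0.7077  0.0004]
contact_force [-0.5497  0.244   0.0234]
wrist_torque [-0.0275  0.0113  0.0151]
grip_force 0.0
opening 0.08553269720582181
0.0187
scene {'K': array([[347.188 ,   0.    , 257.1739],
       [  0.    , 347.188 , 192.734 ],
       [  0.    ,   0.    ,   1.    ]]), 'dist_coeffs': array([-0.036,  0.   ,  0.   ,  0.   ,  0.   ]), 'extrinsics': array([[ 0.8435,  0.5368, -0.0172, -0.4741],
       [ 0.3888, -0.6324, -0.67  , -0.1453],
       [-0.3705,  0.5584, -0.7422,  1.1117],
       [ 0.    ,  0.    ,  0.    ,  1.    ]])}
top {'K': array([[397.7129,   0.    , 255.4772],
       [  0.    , 397.7129, 190.6138],
       [  0.    ,   0.    ,   1.    ]]), 'dist_coeffs': array([-0.1366,  0.    ,  0.    ,  0.    ,  0.    ]), 'extrinsics': array([[-0.013 , -0.9996,  0.0251, -0.0032],
       [-0.9827,  0.0082, -0.185 ,  0.5698],
       [ 0.1847, -0.027 , -0.9824,  0.9924],
       [ 0.    ,  0.    ,  0.    ,  1.    ]])}
```

View pics/top0.png

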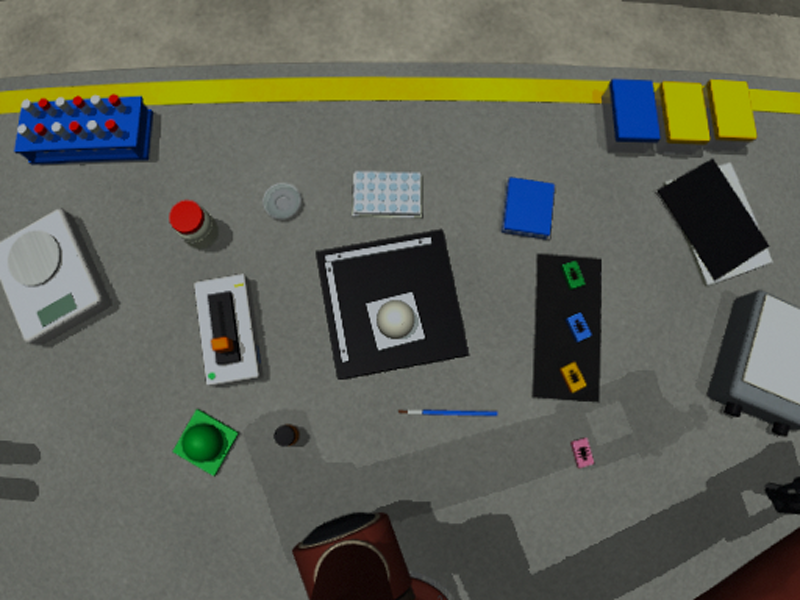

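View pics/scene0.png

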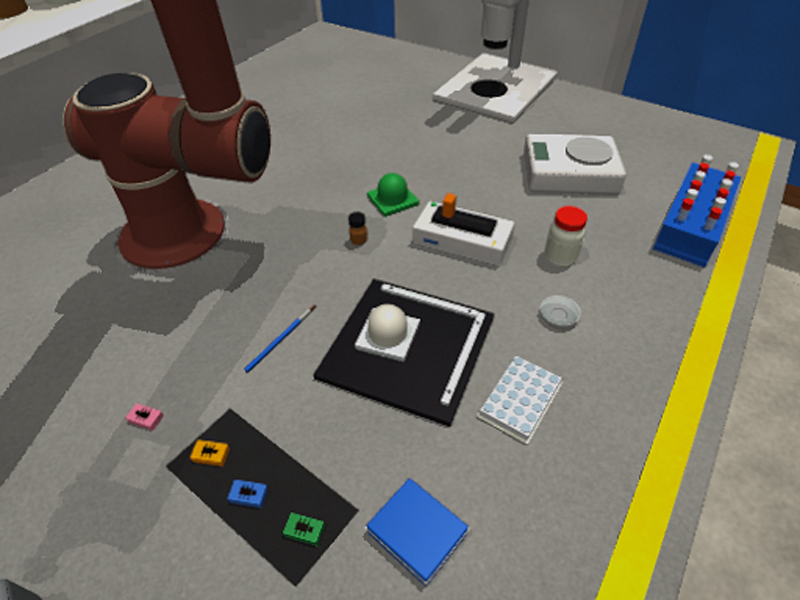

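The top view shows the white stand at (396,320) on the black stage, whose stops are on the far and left sides. The amber block is at (573,377), nearest the robot in the mat's row. Blue is at (580,327), green at (573,274), and a pink look-alike lies off the mat at (583,452). The orange dimmer is at (222,343), and the green domed decoy at (204,442).

```bash
cat > h.py <<'E'
import numpy as np, cv2
from scipy.optimize import least_squares
np.set_printoptions(precision=4,suppress=True)
def proj(c,P):
    E=c["extrinsics"]; r=cv2.Rodrigues(E[:3,:3].copy())[0]
    return cv2.projectPoints(np.asarray(P,float).reshape(-1,3),r,E[:3,3],c["K"],c["dist_coeffs"])[0].reshape(-1,2)
def back(c,uv,z):
    n=cv2.undistortPoints(np.asarray(uv,float).reshape(-1,1,2),c["K"],c["dist_coeffs"]).reshape(-1,2)
    E=c["extrinsics"];R=E[:3,:3];C=-R.T@E[:3,3]
    d=np.c_[n,np.ones(len(n))]@R
    return C+d*((z-C[2])/d[:,2])[:,None]
def place(p,M):
    c,s=np.cos(p[2]),np.sin(p[2]);M=np.asarray(M,float)
    return np.c_[p[0]+c*M[:,0]-s*M[:,1],p[1]+s*M[:,0]+c*M[:,1],M[:,2]]
def fit(views,M,p0):
    f=lambda p:np.concatenate([(proj(c,place(p,M))-uv).ravel() for c,uv in views])
    r=least_squares(f,p0,loss="soft_l1"); return r.x,r.fun
def sub(im,uv,w=3):
    g=cv2.cvtColor(im,cv2.COLOR_RGB2GRAY)
    return cv2.cornerSubPix(g,np.asarray(uv,np.float32).reshape(-1,1,2),(w,w),(-1,-1),(3,30,.01)).reshape(-1,2)
E
python3 - <<'E'
from h import *
from station import ctrl
c=ctrl.get_calibration("top"); s=ctrl.get_calibration("scene")
im=np.load("pics/top0.npy"); 
print("cam",-c["extrinsics"][:3,:3].T@c["extrinsics"][:3,3])
k=.64
def go(n,uv,M,p0):
    a=sub(im,np.array(uv)*k-.18); b=np.array(uv)*k-.18
    for q,l in((a,"sub"),(b,"raw")):
        p,r=fit([(c,q)],M,p0); print(n,l,p,"res",r.round(1))
    return p
h=.115
st=go("stage",[(442,231),(317,250),(338,378),(468,355)],[(h,-h,.014),(h,h,.014),(-h,h,.014),(-h,-h,.014)],[.6,0,0])
h=.042
go("stand",[(416,292),(366,302),(376,349),(425,339)],[(h,-h,.026),(h,h,.026),(-h,h,.026),(-h,-h,.026)],[.5,0,0])
go("box",[(244,274),(195,283),(209,385),(259,378)],[(.045,.09,.045),(-.045,.09,.045),(-.045,-.09,.045),(.045,-.09,.045)],[.5,.35,0])
print("dimmer",back(c,[np.array([221,343])*k],.0995))
hsv=cv2.cvtColor(im,cv2.COLOR_RGB2HSV)
m=cv2.inRange(hsv,(10,150,100),(28,255,255)); m[:,:300]=0;m[:200]=0;m[270:]=0
ct=max(cv2.findContours(m,0,1)[0],key=cv2.contourArea); print("amber rect",cv2.minAreaRect(ct))
bx=cv2.boxPoints(cv2.minAreaRect(ct)); W=back(c,bx,.017);print(W, W.mean(0))
t=cv2.resize(im[215:265,330:400][:,:,::-1],(700,500),interpolation=cv2.INTER_CUBIC);cv2.imwrite("pics/amb.png",t)
for n in ["wrist"]:
    w=ctrl.get_image(n);np.save("pics/w0.npy",w);cv2.imwrite("pics/w0.png",w[:,:,::-1])
E
```

```text
cam [0.3765 0.019  1.0804]
stage sub [0.5701 0.0046 0.1751] res [ 0.4 -0.2 -0.1  0.1 -0.3  0.2  0.  -0.1]
stage raw [0.5702 0.0037 0.1644] res [ 0.9 -1.3 -0.5  0.1 -0.7  0.5  0.4  0.2]
stand sub [ 0.5358 -0.0019  0.2545] res [ 0.4 -0.2 -0.3 -0.  -0.4  0.3  0.4 -0. ]
stand raw [ 0.5361 -0.0031  0.1902] res [-0.9  0.   0.6 -0.3  0.3  0.1 -0.2  0.2]
box sub [ 0.5209  0.2861 -1.4065] res [ 0.4 -0.8 -0.5 -0.7 -0.4  1.5  0.5  0.3]
box raw [ 0.52    0.2833 -1.4016] res [ 0.8 -0.3 -0.6 -0.2 -1.1  1.1  0.8 -0.3]
dimmer [[0.4902 0.2768 0.0995]]
amber rect ((366.5000305175781, 241.0), (16.54690170288086, 9.838699340820312), 63.43495178222656)
[[ 0.4495 -0.2879  0.017 ]
 [ 0.461  -0.3131  0.017 ]
 [ 0.4204 -0.3316  0.017 ]
 [ 0.4091 -0.3063  0.017 ]] [ 0.435  -0.3097  0.017 ]
```

View pics/amb.png

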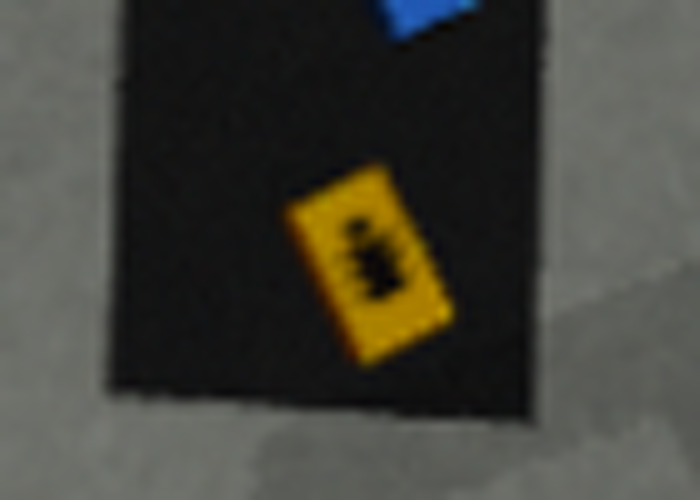

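View pics/w0.png

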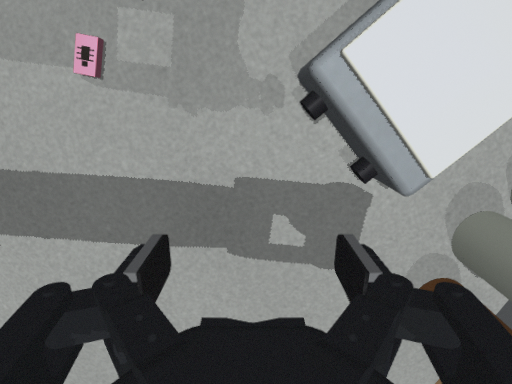

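The crop confirms the amber block with the dark beetle at top-image pixel (366,241). The wrist view shows only the pink look-alike and other scenery. The stand fit sits about 83 mm and 48 mm short of the stops, which matches the brief. I'll move behind the stand with the fingers half open.

Call:
{"fn": "jog_arm", "kwargs": {
  "deltas": [
    [0,[0.487,1.0,-0.2],[0,0,-0.089]],
    [0,[0.487,1.0,-0.2],[0,0,-0.089]],
    [0,[0.487,1.0,-0.2],[0,0,-0.089]],
    [0,[0.487,1.0,-0.2],[0,0,-0.089]],
    [0,[0.487,1.0,-0.2],[0,0,-0.089]],
    [0,[0.487,1.0,-0.2],[0,0,-0.089]],
    [0,[0.487,1.0,-0.2],[0,0,-0.089]],
    [0,[0.487,1.0,-0.2],[0,0,-0.089]],
    [0,[0.487,1.0,-0.2],[0,0,-0.089]],
    [0,[0.487,1.0,-0.2],[0,0,-0.089]],
    [0,[0.487,1.0,-0.2],[0,0,-0.089]],
    [0,[0.487,1.0,-0.2],[0,0,-0.089]]
  ]
}}

```text
t: 1.15
tool_pos: [0.4699, -0.156, 0.1493]
tool_rot: [-3.125, -0.284, 0.003]
contact_force: [-0.3, -0.1, 0.9]
opening: 0.0424
grip_force: 0.0
```

Call:
{"fn": "jog_arm", "kwargs": {
  "deltas": [
    [0,[0,0.367,0],[0,0,0]],
    [0,[0,0.367,0],[0,0,0]],
    [0,[0,0.367,0],[0,0,0]],
    [0,[0,0.367,0],[0,0,0]],
    [0,[0,0.367,0],[0,0,0]],
    [0,[0,0.367,-0.1],[0,0,0]],
    [0,[0,0.367,-0.2],[0,0,0]],
    [0,[0,0.367,-0.27],[0,0,0]],
    [0,[0,0.367,-0.31],[0,0,0]],
    [0,[0,0.367,-0.325],[0,0,0]],
    [0,[0,0.367,-0.325],[0,0,0]],
    [0,[0,0.367,-0.325],[0,0,0]]
  ]
}}

```text
t: 2.15
tool_pos: [0.47, -0.0153, 0.0221]
tool_rot: [3.129, 0.274, 0.001]
contact_force: [0.6, -0.3, -0.6]
opening: 0.0427
grip_force: 0.0
```

Run:
```python
from h import *
from station import ctrl
ims=[ctrl.get_image(n) for n in("scene","wrist")]
a=cv2.resize(ims[0][150:280,190:330][:,:,::-1],(560,520),interpolation=3)
cv2.imwrite("pics/a1.png",a)
```

```text
(no output)
```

View pics/a1.png

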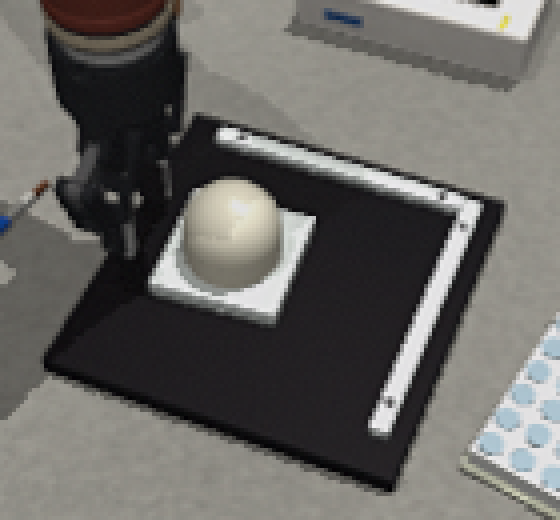

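The gripper stands behind the base plate on the stage, clear of the stand (crop about (120,220)). I'll lower slightly and push along the stage's x.

Call:
{"fn": "jog_arm", "kwargs": {
  "deltas": [
    [0,[0,0,-0.015],[0,0,0]],
    [0,[0,0,-0.015],[0,0,0]],
    [0,[0.03,0.005,-0.015],[0,0,0]],
    [0,[0.06,0.011,-0.015],[0,0,0]],
    [0,[0.085,0.015,-0.015],[0,0,0]],
    [0,[0.11,0.0195,-0.015],[0,0,0]],
    [0,[0.135,0.024,-0.015],[0,0,0]],
    [0,[0.16,0.0283,-0.015],[0,0,0]],
    [0,[0.18,0.032,-0.015],[0,0,0]],
    [0,[0.2,0.0355,-0.015],[0,0,0]],
    [0,[0.215,0.038,-0.015],[0,0,0]],
    [0,[0.222,0.0392,-0.015],[0,0,0]]
  ]
}}

```text
t: 3.25
tool_pos: [0.5591, 0.0012, 0.0153]
tool_rot: [3.13, 0.275, 0.001]
contact_force: [-4.1, -0.2, 1.0]
opening: 0.043
grip_force: 2.0
```

Call:
{"fn": "jog_arm", "kwargs": {
  "deltas": [
    [0,[0.003,0.0005,0],[0,0,0]],
    [0,[0.006,0.001,0],[0,0,0]],
    [0,[0.009,0.0015,0],[0,0,0]],
    [0,[0.012,0.002,0],[0,0,0]],
    [0,[0.012,0.002,0],[0,0,0]],
    [0,[0.012,0.002,0],[0,0,0]]
  ]
}}

```text
t: 3.75
tool_pos: [0.5631, 0.0019, 0.0154]
tool_rot: [-3.13, -0.275, -0.001]
contact_force: [-1.8, -0.3, 0.9]
opening: 0.0428
grip_force: 1.3
```

Call:
{"fn": "jog_arm", "kwargs": {
  "deltas": [
    [0,[0.005,0.0009,0],[0,0,0]],
    [0,[0.01,0.0018,0],[0,0,0]],
    [0,[0.01,0.0018,0],[0,0,0]]
  ]
}}

```text
t: 4.0
tool_pos: [0.5658, 0.0024, 0.0153]
tool_rot: [3.129, 0.275, -0.006]
contact_force: [-9.4, -1.5, 5.3]
opening: 0.0427
grip_force: 4.3
```

Call:
{"fn": "jog_arm", "kwargs": {
  "deltas": [
    [0,[0.005,0.0009,0],[0,0,0]],
    [0,[0.01,0.0018,0],[0,0,0]],
    [0,[0.01,0.0018,0],[0,0,0]]
  ]
}}

```text
t: 4.25
tool_pos: [0.5659, 0.0024, 0.0152]
tool_rot: [3.129, 0.276, -0.023]
contact_force: [-23.1, -4.9, 19.2]
opening: 0.0426
grip_force: 12.1
```

The stand is at the far stop: the TCP stopped at stage x = -4.5 mm, and about -5 was predicted. Next I'll go round to the right side, turned by 90°.

Call:
{"fn": "jog_arm", "kwargs": {
  "deltas": [
    [0,[-0.06,-0.011,0],[0,0,0]],
    [0,[-0.086,-0.015,0.08],[0,0,0.03]],
    [0,[-0.086,-0.015,0.16],[0,0,0.07]],
    [0,[-0.086,-0.015,0.24],[0,0,0.11]],
    [0,[-0.04,-0.05,0.24],[0,0,0.15]],
    [0,[0.0,-0.09,0.24],[0,0,0.19]],
    [0,[0.05,-0.13,0.24],[0,0,0.23]],
    [0,[0.1,-0.15,0.24],[0,0,0.27]],
    [0,[0.151,-0.169,0.24],[0,0,0.31]],
    [0,[0.151,-0.169,0.24],[0,0,0.35]],
    [0,[0.151,-0.169,0.24],[0,0,0.39]],
    [0,[0.151,-0.169,0.24],[0,0,0.43]]
  ]
}}

```text
t: 5.25
tool_pos: [0.6331, -0.0647, 0.1119]
tool_rot: [2.27, 2.168, 0.004]
contact_force: [-0.3, 0.2, -0.3]
opening: 0.0427
grip_force: 0.0
```

Call:
{"fn": "jog_arm", "kwargs": {
  "deltas": [
    [0,[0,0,-0.05],[0,0,0.04]],
    [0,[0,0,-0.12],[0,0,0.07]],
    [0,[0,0,-0.18],[0,0,0.07]],
    [0,[0,0,-0.22],[0,0,0.07]],
    [0,[0,0,-0.24],[0,0,0.07]],
    [0,[0,0,-0.24],[0,0,0.07]],
    [0,[0,0,-0.24],[0,0,0.07]]
  ]
}}

```text
t: 5.83
tool_pos: [0.6325, -0.0645, 0.0163]
tool_rot: [2.025, 2.399, 0.002]
contact_force: [-0.4, 0.1, -0.5]
opening: 0.0427
grip_force: 0.0
```

Run:
```python
from h import *
from station import ctrl
o=ctrl.get_obs();print(o["tool_pos"],o["tool_rot"],o["contact_force"])
a=ctrl.get_image("top")[135:255,190:310][:,:,::-1]
cv2.imwrite("pics/a2.png",cv2.resize(a,(600,600),interpolation=3))
```

```text
[ 0.6325 -0.0645  0.0163] [2.0253 2.3991 0.0019] [-0.3714  0.114  -0.4735]
```

View pics/a2.png

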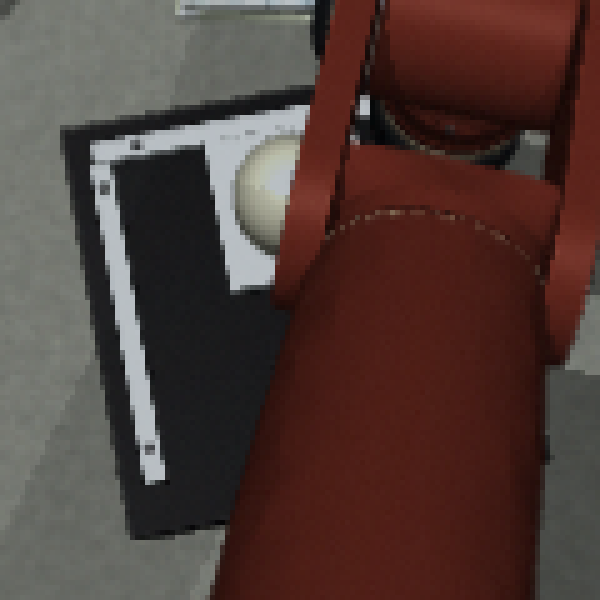

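The stand is flush with the far stop and square, so I'll push it to the left stop.

Call:
{"fn": "jog_arm", "kwargs": {
  "deltas": [
    [0,[-0.003,0.018,0],[0,0,0]],
    [0,[-0.006,0.036,0],[0,0,0]],
    [0,[-0.0095,0.054,0],[0,0,0]],
    [0,[-0.0127,0.072,0],[0,0,0]],
    [0,[-0.016,0.09,0],[0,0,0]],
    [0,[-0.019,0.108,0],[0,0,0]],
    [0,[-0.022,0.126,0],[0,0,0]],
    [0,[-0.025,0.142,0],[0,0,0]],
    [0,[-0.027,0.153,0],[0,0,0]],
    [0,[-0.0287,0.1625,0],[0,0,0]],
    [0,[-0.0287,0.1625,0],[0,0,0]]
  ]
}}

```text
t: 6.8
tool_pos: [0.6203, 0.001, 0.0162]
tool_rot: [2.024, 2.4, 0.0]
contact_force: [0.2, -2.6, 2.3]
opening: 0.0426
grip_force: 1.5
```

Call:
{"fn": "jog_arm", "kwargs": {
  "deltas": [
    [0,[-0.001,0.005,0],[0,0,0]],
    [0,[-0.0018,0.01,0],[0,0,0]],
    [0,[-0.0027,0.015,0],[0,0,0]],
    [0,[-0.0035,0.02,0],[0,0,0]],
    [0,[-0.0035,0.02,0],[0,0,0]]
  ]
}}

```text
t: 7.22
tool_pos: [0.6191, 0.008, 0.0162]
tool_rot: [2.024, 2.399, -0.001]
contact_force: [-0.1, -4.7, 4.2]
opening: 0.0427
grip_force: 2.7
```

Call:
{"fn": "jog_arm", "kwargs": {
  "deltas": [
    [0,[-0.001,0.005,0],[0,0,0]],
    [0,[-0.0018,0.01,0],[0,0,0]],
    [0,[-0.0018,0.01,0],[0,0,0]]
  ]
}}

```text
t: 7.47
tool_pos: [0.6193, 0.0084, 0.0164]
tool_rot: [2.019, 2.395, -0.007]
contact_force: [3.1, -17.6, 0.2]
opening: 0.0425
grip_force: 8.6
```

Call:
{"fn": "jog_arm", "kwargs": {
  "deltas": [
    [0,[-0.001,0.005,0],[0,0,0]],
    [0,[-0.001,0.005,0],[0,0,0]],
    [0,[-0.001,0.005,0],[0,0,0]]
  ]
}}

```text
t: 7.72
tool_pos: [0.6193, 0.0084, 0.0164]
tool_rot: [2.018, 2.393, -0.01]
contact_force: [3.5, -22.5, -0.8]
opening: 0.0424
grip_force: 11.4
```

The stand is home on both stops, where it met about 20 N firmly. Next I'll retreat and move over the amber block.

Call:
{"fn": "jog_arm", "kwargs": {
  "deltas": [
    [0,[0.0175,-0.0985,0],[0,0,0]],
    [-0.2,[0.0175,-0.0985,0.1],[0,0,-0.03]],
    [-0.2,[0.01,-0.15,0.2],[0,0,-0.07]],
    [-0.2,[-0.05,-0.22,0.3],[0,0,-0.1]],
    [-0.2,[-0.12,-0.3,0.365],[0,0,-0.14]],
    [-0.2,[-0.17,-0.38,0.365],[0,0,-0.18]],
    [-0.2,[-0.23,-0.46,0.365],[0,0,-0.22]],
    [-0.2,[-0.29,-0.54,0.365],[0,0,-0.26]],
    [-0.2,[-0.34,-0.62,0.365],[0,0,-0.3]],
    [-0.2,[-0.4,-0.72,0.365],[0,0,-0.34]],
    [-0.2,[-0.455,-0.813,0.365],[0,0,-0.38]],
    [-0.2,[-0.455,-0.813,0.365],[0,0,-0.417]]
  ]
}}

```text
t: 8.72
tool_pos: [0.4331, -0.3131, 0.1612]
tool_rot: [3.073, 0.654, 0.0]
contact_force: [0.9, 0.0, 0.0]
opening: 0.0513
grip_force: 0.0
```

Call:
{"fn": "jog_arm", "kwargs": {
  "deltas": [
    [-0.2,[0,0,0],[0,0,0]],
    [-0.2,[0,0,0],[0,0,0]]
  ]
}}

```text
t: 8.88
tool_pos: [0.4352, -0.3102, 0.161]
tool_rot: [-3.068, -0.669, -0.001]
contact_force: [-0.1, 0.5, 0.1]
opening: 0.0511
grip_force: 0.0
```

Run:
```python
from h import *
from station import ctrl
o=ctrl.get_obs();r=o["tool_rot"];print(o["t"],o["tool_pos"],r,"yaw",2*np.arctan2(r[1],r[0]),o["opening"])
w=ctrl.get_calibration("wrist");im=ctrl.get_image("wrist");np.save("pics/w2.npy",im);np.savez("pics/w2c.npz",**w)
cv2.imwrite("pics/w2.png",im[:,:,::-1])
hsv=cv2.cvtColor(im,cv2.COLOR_RGB2HSV)
m=cv2.inRange(hsv,(10,150,110),(28,255,255))
ct=max(cv2.findContours(m,0,1)[0],key=cv2.contourArea);R=cv2.minAreaRect(ct);print(R)
W=back(w,cv2.boxPoints(R),.017);print(W,W.mean(0));print(proj(w,[[*o["tool_pos"]]]))
d=np.roll(W,-1,0)-W;print(np.hypot(d[:,0],d[:,1]),np.arctan2(d[:,1],d[:,0]))
print("C",-w["extrinsics"][:3,:3].T@w["extrinsics"][:3,3])
# home stand check from top
t=ctrl.get_image("top");np.save("pics/t2.npy",t)
c=ctrl.get_calibration("top")
h=.042
g=proj(c,place([.609,.0602,.175],[(h,-h,.026),(h,h,.026),(-h,h,.026),(-h,-h,.026)]));print("stand",g)
for x in (g,):
  p,rr=fit([(c,sub(t,x))],[(h,-h,.026),(h,h,.026),(-h,h,.026),(-h,-h,.026)],[.609,.06,.175]);print(p,rr)
cv2.imwrite("pics/t2.png",cv2.resize(t[130:240,195:305][:,:,::-1],(600,600),interpolation=3))
```

```text
8.8833 [ 0.4352 -0.3102  0.161 ] [-3.0678 -0.6694 -0.0014] yaw -5.8535393257869375 0.05111612977800961
((252.99996948242188, 174.49998474121094), (42.99999237060547, 25.999996185302734), 90.0)
[[ 0.452  -0.2886  0.017 ]
 [ 0.463  -0.3126  0.017 ]
 [ 0.4215 -0.3324  0.017 ]
 [ 0.4099 -0.3073  0.017 ]] [ 0.4366 -0.3102  0.017 ]
[[252.1275 239.1226]]
[0.0265 0.0461 0.0277 0.0461] [-1.1395 -2.6972  2.0023  0.419 ]
C [ 0.4999 -0.2808  0.3024]
stand [[241.8591 160.9804]
 [211.5778 166.3986]
 [216.7666 196.2306]
 [247.4776 190.633 ]]
[0.6092 0.0602 0.1781] [-0.0447 -0.1091 -0.0273 -0.0193  0.067  -0.0373  0.004   0.164 ]
```

View pics/w2.png

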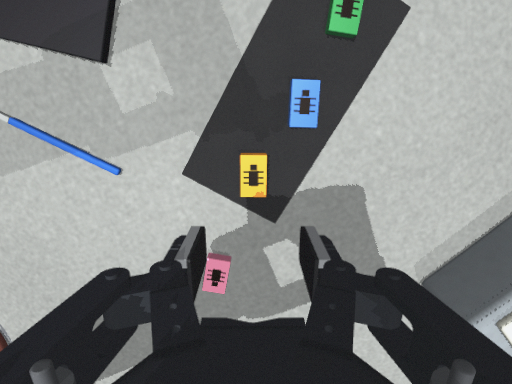

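View pics/t2.png

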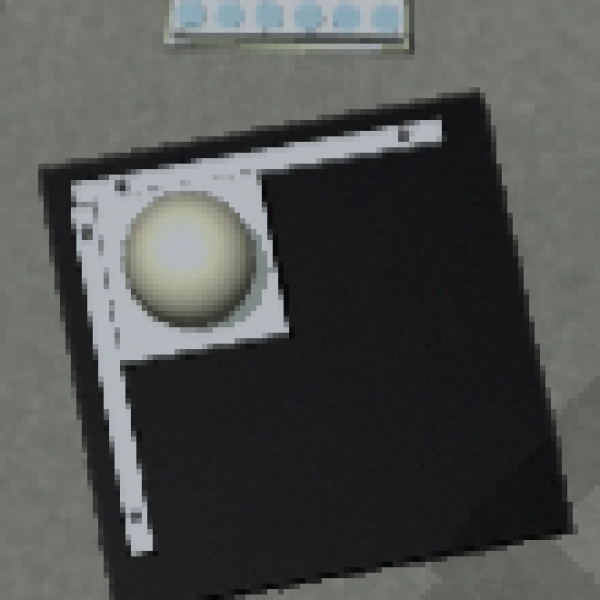

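The amber block sits straight ahead of the fingers at wrist pixel (253,175), aligned with the tool. The top crop shows the stand flush in the corner of both stops, with a fit of (0.609,0.060) at yaw 0.178. I'll grasp now.

Call:
{"fn": "jog_arm", "kwargs": {
  "deltas": [
    [-0.2,[0.0025,0,-0.1],[0,0,0]],
    [-0.2,[0.0025,0,-0.19],[0,0,0]],
    [-0.2,[0.0025,0,-0.27],[0,0,0]],
    [-0.2,[0.0025,0,-0.33],[0,0,0]],
    [-0.2,[0.0025,0,-0.37],[0,0,0]],
    [-0.2,[0.0025,0,-0.385],[0,0,0]],
    [-0.2,[0.0025,0,-0.3925],[0,0,0]],
    [-0.2,[0.0025,0,-0.3925],[0,0,0]],
    [0.2,[0.0025,0,-0.3925],[0,0,0]],
    [0.5,[0.0025,0,-0.3925],[0,0,0]],
    [0.6,[0.0025,0,-0.3925],[0,0,0]],
    [0.6,[0.0025,0,-0.3925],[0,0,0]]
  ],
  "squeeze": 30
}}

```text
t: 9.98
tool_pos: [0.4376, -0.3115, 0.0062]
tool_rot: [3.067, 0.669, 0.004]
contact_force: [0.5, -0.3, 6.3]
opening: 0.0273
grip_force: 30.4
```

Call:
{"fn": "jog_arm", "kwargs": {
  "deltas": [
    [0.6,[0,0,0],[0,0,0]],
    [0.6,[0,0,0],[0,0,0]],
    [0.6,[0,0,0],[0,0,0]]
  ]
}}

```text
t: 10.23
tool_pos: [0.4376, -0.3115, 0.0062]
tool_rot: [3.067, 0.668, 0.004]
contact_force: [0.5, 1.8, 6.1]
opening: 0.0269
grip_force: 30.5
```

Gripped at a 27 mm opening, matching the 28 mm width. I'll lift and carry.

Call:
{"fn": "jog_arm", "kwargs": {
  "deltas": [
    [0.6,[0,0,0.03],[0,0,0]],
    [0.6,[0,0,0.1],[0,0,0]],
    [0.6,[0,0,0.18],[0,0,0]],
    [0.6,[0.01,0.03,0.26],[0,0,0]],
    [0.6,[0.04,0.08,0.33],[0,0,0]],
    [0.6,[0.07,0.15,0.3675],[0,0,0]],
    [0.6,[0.11,0.23,0.3675],[0,0,0]],
    [0.6,[0.15,0.31,0.3675],[0,0,0]],
    [0.6,[0.18,0.39,0.3675],[0,0,0]],
    [0.6,[0.22,0.47,0.3675],[0,0,0]],
    [0.6,[0.26,0.55,0.3675],[0,0,0]],
    [0.6,[0.3,0.63,0.3675],[0,0,0]]
  ]
}}

```text
t: 11.23
tool_pos: [0.5565, -0.0569, 0.1519]
tool_rot: [3.069, 0.669, 0.0]
contact_force: [0.8, 0.4, -0.1]
opening: 0.0272
grip_force: 29.8
```

Call:
{"fn": "jog_arm", "kwargs": {
  "deltas": [
    [0.6,[0.035,0.075,0],[0,0,0]],
    [0.6,[0.065,0.145,0],[0,0,0]],
    [0.6,[0.1,0.21,0],[0,0,0]],
    [0.6,[0.12,0.26,0],[0,0,0]],
    [0.6,[0.13,0.285,0],[0,0,0]],
    [0.6,[0.1328,0.2955,0],[0,0,0]],
    [0.6,[0.1328,0.2955,-0.05],[0,0,0]],
    [0.6,[0.1328,0.2955,-0.1],[0,0,0]],
    [0.6,[0.1328,0.2955,-0.12],[0,0,0]],
    [0.6,[0.1328,0.2955,-0.125],[0,0,0]],
    [0.6,[0.1328,0.2955,-0.125],[0,0,0]]
  ]
}}

```text
t: 12.15
tool_pos: [0.6087, 0.0588, 0.1007]
tool_rot: [-3.07, -0.668, 0.003]
contact_force: [0.2, -0.6, -1.5]
opening: 0.0273
grip_force: 29.8
```

Run:
```python
from h import *
from station import ctrl
o=ctrl.get_obs();r=o["tool_rot"];print(o["t"],o["tool_pos"],r,o["opening"],o["grip_force"],o["contact_force"])
im=ctrl.get_image("scene");np.save("pics/s3.npy",im)
a=im[110:230,220:340][:,:,::-1]
cv2.imwrite("pics/s3.png",cv2.resize(a,(600,600),interpolation=3))
s=ctrl.get_calibration("scene")
tp=o["tool_pos"]
for n,P in (("dome",[.6091,.0602,.0785]),("tcp",tp)): print(n,(proj(s,[P])-[220,110])*5)
```

```text
12.15 [0.6087 0.0588 0.1007] [-3.0697 -0.6675  0.0027] 0.02726883180388176 29.76681411266327 [ 0.1556 -0.6353 -1.465 ]
dome [[328.2405 415.405 ]]
tcp [[328.168  386.3355]]
```

View pics/s3.png

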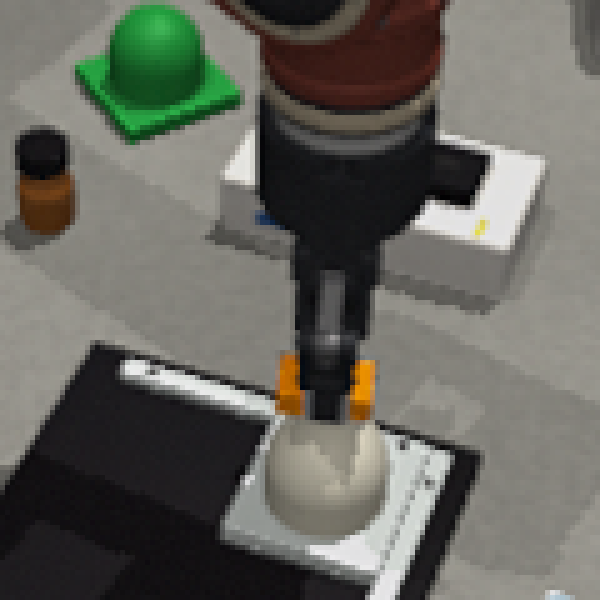

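The block is level in the grip (crop (326,388)) and centred over the dome top at (328,415). I'll lower it gently until contact.

Call:
{"fn": "jog_arm", "kwargs": {
  "deltas": [
    [0.6,[0.001,0.0035,-0.01],[0,0,0]],
    [0.6,[0.001,0.0035,-0.02],[0,0,0]],
    [0.6,[0.001,0.0035,-0.03],[0,0,0]],
    [0.6,[0.001,0.0035,-0.036],[0,0,0]],
    [0.6,[0.001,0.0035,-0.0385],[0,0,0]],
    [0.6,[0.001,0.0035,-0.0385],[0,0,0]],
    [0.6,[0.001,0.0035,-0.0385],[0,0,0]]
  ]
}}

```text
t: 12.78
tool_pos: [0.6099, 0.0611, 0.0859]
tool_rot: [-3.069, -0.669, 0.0]
contact_force: [0.2, 0.2, -0.1]
opening: 0.0272
grip_force: 29.8
```

Call:
{"fn": "jog_arm", "kwargs": {
  "deltas": [
    [0.6,[0,0,-0.0025],[0,0,0]],
    [0.6,[0,0,-0.005],[0,0,0]],
    [0.6,[0,0,-0.005],[0,0,0]]
  ]
}}

```text
t: 13.03
tool_pos: [0.6098, 0.0611, 0.0838]
tool_rot: [-3.069, -0.669, 0.0]
contact_force: [-0.0, -0.4, -0.2]
opening: 0.027
grip_force: 29.8
```

Call:
{"fn": "jog_arm", "kwargs": {
  "deltas": [
    [0.6,[-0.0018,-0.0022,-0.001],[0,0,0]],
    [0.6,[-0.0018,-0.0022,-0.0025],[0,0,0]],
    [0.6,[-0.0018,-0.0022,-0.0025],[0,0,0]]
  ]
}}

```text
t: 13.28
tool_pos: [0.609, 0.0601, 0.0828]
tool_rot: [-3.069, -0.669, 0.0]
contact_force: [0.1, -0.4, -0.0]
opening: 0.0272
grip_force: 29.8
```

Call:
{"fn": "jog_arm", "kwargs": {
  "deltas": [
    [0.6,[0,0,-0.0015],[0,0,0]],
    [0.6,[0,0,-0.0025],[0,0,0]],
    [0.6,[0,0,-0.0025],[0,0,0]]
  ]
}}

```text
t: 13.53
tool_pos: [0.6091, 0.0602, 0.0818]
tool_rot: [-3.069, -0.669, 0.0]
contact_force: [0.1, 0.9, 0.1]
opening: 0.0273
grip_force: 29.8
```

Call:
{"fn": "jog_arm", "kwargs": {
  "deltas": [
    [0.6,[0,0,-0.0015],[0,0,0]],
    [0.6,[0,0,-0.0025],[0,0,0]],
    [0.6,[0,0,-0.0025],[0,0,0]]
  ]
}}

```text
t: 13.78
tool_pos: [0.6092, 0.0602, 0.0815]
tool_rot: [3.069, 0.669, -0.0]
contact_force: [-2.4, -0.8, 2.8]
opening: 0.0273
grip_force: 30.3
```

Contact came at 0.0815, where 0.0817 was predicted. I'll release gently.

Call:
{"fn": "jog_arm", "kwargs": {
  "deltas": [
    [0.34,[0,0,0],[0,0,0]],
    [0.3,[0,0,0],[0,0,0]],
    [0.2,[0,0,0],[0,0,0]],
    [0.1,[0,0,0],[0,0,0]],
    [0.0,[0,0,0],[0,0,0]],
    [0.0,[0,0,0],[0,0,0]],
    [0.0,[0,0,0],[0,0,0]]
  ],
  "squeeze": 20
}}

```text
t: 14.37
tool_pos: [0.6091, 0.0602, 0.0808]
tool_rot: [-3.069, -0.669, -0.0]
contact_force: [-0.6, 0.2, -0.2]
opening: 0.0425
grip_force: 0.0
```

Run:
```python
from h import *
from station import ctrl
o=ctrl.get_obs();print(o["t"],o["tool_pos"],o["opening"],o["contact_force"])
im=ctrl.get_image("scene");w=ctrl.get_image("wrist")
a=cv2.resize(im[150:230,245:325][:,:,::-1],(400,400),interpolation=3)
b=cv2.resize(w[130:330,160:360][:,:,::-1],(400,400),interpolation=3)
cv2.imwrite("pics/r.png",np.hstack([a,b]))
```

```text
14.3667 [0.6091 0.0602 0.0808] 0.04254115587875157 [-0.5508  0.1702 -0.218 ]
```

View pics/r.png

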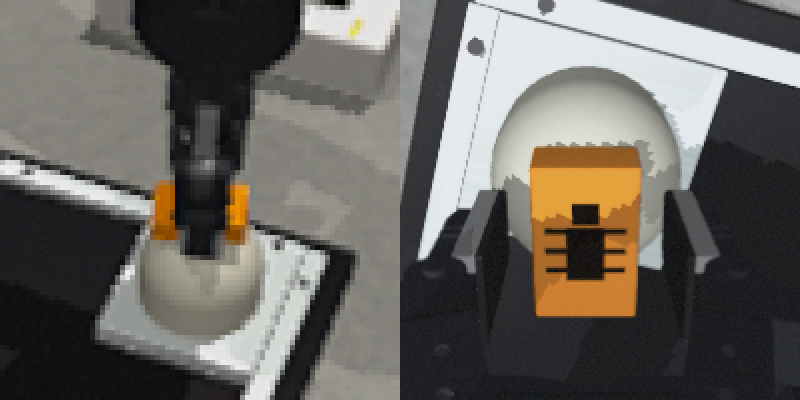

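The block rests level on the dome, with a clear gap on both sides of it (right pane: fingers at x≈490 and 690, block 530–640). I'll lift straight up and go behind the dimmer with the fingers shut.

Call:
{"fn": "jog_arm", "kwargs": {
  "deltas": [
    [0,[0,0,0.02],[0,0,0]],
    [0,[0,0,0.06],[0,0,0]],
    [0,[0,0,0.14],[0,0,0]],
    [0,[0,0,0.23],[0,0,0]],
    [0,[0,0,0.3],[0,0,0]],
    [1,[-0.06,0.08,0.3],[0,0,-0.03]],
    [1,[-0.12,0.16,0.3],[0,0,-0.06]],
    [1,[-0.18,0.24,0.3],[0,0,-0.085]],
    [1,[-0.24,0.32,0.3],[0,0,-0.085]],
    [1,[-0.31,0.41,0.3],[0,0,-0.085]],
    [1,[-0.37,0.49,0.3],[0,0,-0.085]],
    [1,[-0.397,0.523,0.3],[0,0,-0.085]]
  ]
}}

```text
t: 15.47
tool_pos: [0.4477, 0.2723, 0.2018]
tool_rot: [-3.129, -0.259, -0.0]
contact_force: [1.1, 0.2, -0.2]
opening: 0.0
grip_force: 0.0
```

Call:
{"fn": "jog_arm", "kwargs": {
  "deltas": [
    [1,[0,0,-0.08],[0,0,0]],
    [1,[0,0,-0.16],[0,0,0]],
    [1,[0,0,-0.23],[0,0,0]],
    [1,[0,0,-0.28],[0,0,0]],
    [1,[0,0,-0.3],[0,0,0]],
    [1,[0,0,-0.3],[0,0,0]]
  ]
}}

```text
t: 15.97
tool_pos: [0.4489, 0.2688, 0.079]
tool_rot: [3.13, 0.255, -0.006]
contact_force: [-0.3, 0.6, 0.5]
opening: 0.0
grip_force: 0.0
```

```bash
cat > chk.py <<'E'
from h import *
from station import ctrl
o=ctrl.get_obs();print(o["t"],o["tool_pos"],o["tool_rot"],o["opening"],o["contact_force"])
c=ctrl.get_calibration("top")
def ctr(im,roi,lo,hi):
    x0,x1,y0,y1=roi;m=cv2.inRange(cv2.cvtColor(im[y0:y1,x0:x1],cv2.COLOR_RGB2HSV),lo,hi)
    n,_,st,ce=cv2.connectedComponentsWithStats(m)
    if n<2: return None
    i=1+st[1:,4].argmax(); return ce[i]+[x0,y0],st[i]
t=ctrl.get_image("top");np.save("pics/tc.npy",t)
a=ctr(t,(205,285,140,230),(10,150,90),(28,255,255))
print("amber",a, None if a is None else back(c,[a[0]],.0925))
d=ctr(t,(115,185,165,250),(3,170,90),(22,255,255))
print("dimmer",d,None if d is None else back(c,[d[0]],.09))
h=.042;M=[(h,-h,.026),(h,h,.026),(-h,h,.026),(-h,-h,.026)]
print("stand",fit([(c,sub(t,proj(c,place([.609,.0602,.175],M))))],M,[.609,.06,.175]))
E
python3 chk.py
```

```text
15.9667 [0.4489 0.2688 0.079 ] [ 3.1299  0.2546 -0.0062] 2.2252358466912213e-06 [-0.3306  0.6322  0.5073]
amber (array([229.0172, 174.2069]), array([ 16,  24,  16,  21, 174], dtype=int32)) [[0.6054 0.0586 0.0925]]
dimmer (array([128.6706, 226.2165]), array([  0,  37,  26,  48, 425], dtype=int32)) [[0.4745 0.3114 0.09  ]]
stand (array([0.6092, 0.0602, 0.1781]), array([-0.045 , -0.111 , -0.0272, -0.0192,  0.0691, -0.0376,  0.0021,
        0.1662]))
```

The block is still on the dome and the stand is home, so I'll push the dimmer.

Call:
{"fn": "jog_arm", "kwargs": {
  "deltas": [
    [1,[0.02,0.0033,0],[0,0,0]],
    [1,[0.04,0.0066,0],[0,0,0]],
    [1,[0.06,0.01,0],[0,0,0]],
    [1,[0.08,0.0133,0],[0,0,0]],
    [1,[0.1,0.0166,0],[0,0,0]],
    [1,[0.12,0.02,0],[0,0,0]],
    [1,[0.14,0.0232,0],[0,0,0]],
    [1,[0.16,0.0265,0],[0,0,0]],
    [1,[0.175,0.029,0],[0,0,0]],
    [1,[0.187,0.031,0],[0,0,0]],
    [1,[0.197,0.0327,0],[0,0,0]],
    [1,[0.197,0.0327,0],[0,0,0]]
  ]
}}

```text
t: 17.02
tool_pos: [0.5299, 0.2825, 0.0808]
tool_rot: [3.131, 0.254, 0.001]
contact_force: [0.2, -0.4, 0.4]
opening: 0.0002
grip_force: 0.0
```

Call:
{"fn": "jog_arm", "kwargs": {
  "deltas": [
    [1,[0.005,0.0008,0],[0,0,0]],
    [1,[0.01,0.0016,0],[0,0,0]],
    [1,[0.01,0.0016,0],[0,0,0]]
  ]
}}

```text
t: 17.27
tool_pos: [0.5332, 0.283, 0.0807]
tool_rot: [3.131, 0.255, -0.0]
contact_force: [-0.6, 0.2, -0.5]
opening: 0.0
grip_force: 0.2
```

Call:
{"fn": "jog_arm", "kwargs": {
  "deltas": [
    [1,[0.005,0.0008,0],[0,0,0]],
    [1,[0.008,0.0013,0],[0,0,0]],
    [1,[0.008,0.0013,0],[0,0,0]]
  ]
}}

```text
t: 17.52
tool_pos: [0.5363, 0.2836, 0.0807]
tool_rot: [3.131, 0.255, -0.0]
contact_force: [-1.0, -0.4, -0.5]
opening: -0.0001
grip_force: 0.4
```

Call:
{"fn": "jog_arm", "kwargs": {
  "deltas": [
    [1,[0.004,0.0007,0],[0,0,0]],
    [1,[0.008,0.0013,0],[0,0,0]],
    [1,[0.008,0.0013,0],[0,0,0]]
  ]
}}

```text
t: 17.77
tool_pos: [0.537, 0.2837, 0.0808]
tool_rot: [3.13, 0.255, -0.012]
contact_force: [-11.0, -3.0, 6.7]
opening: -0.0001
grip_force: 5.9
```

Call:
{"fn": "jog_arm", "kwargs": {
  "deltas": [
    [1,[0.004,0.0007,0],[0,0,0]],
    [1,[0.007,0.0012,0],[0,0,0]],
    [1,[0.007,0.0012,0],[0,0,0]]
  ]
}}

```text
t: 18.02
tool_pos: [0.5372, 0.2837, 0.0808]
tool_rot: [3.128, 0.255, -0.023]
contact_force: [-21.9, -5.2, 13.5]
opening: 0.0001
grip_force: 10.9
```

The dimmer has hit its end stop: force rose to about 20 N at x = 0.537, where 0.535 was expected. I'll back off, lift clear and verify.

Call:
{"fn": "jog_arm", "kwargs": {
  "deltas": [
    [1,[-0.04,-0.0066,0],[0,0,0]],
    [1,[-0.09,-0.015,0],[0,0,0]],
    [1,[-0.13,-0.0215,0.05],[0,0,0]],
    [1,[-0.17,-0.028,0.13],[0,0,0]],
    [1,[-0.2,-0.033,0.22],[0,0,0]],
    [1,[-0.25,-0.033,0.3],[0,0,0]],
    [1,[-0.3,-0.033,0.35],[0,0,0]],
    [1,[-0.3,-0.033,0.35],[0,0,0]],
    [1,[-0.3,-0.033,0.35],[0,0,0]]
  ]
}}

```text
t: 18.77
tool_pos: [0.4232, 0.2721, 0.2231]
tool_rot: [-3.129, -0.256, -0.009]
contact_force: [0.3, 0.5, 0.3]
opening: -0.0005
grip_force: 0.0
```

```bash
python3 chk.py
python3 - <<'E'
from h import *
from station import ctrl
c=ctrl.get_calibration("scene");im=ctrl.get_image("scene")
d=np.array([.9866,.1635,0])
B=np.array([.521,.286,.0995])
for v in(0,.07): print(v,proj(c,[B+d*(v-.035)]))
def f(im,roi):
    x0,x1,y0,y1=roi;m=cv2.inRange(cv2.cvtColor(im[y0:y1,x0:x1],cv2.COLOR_RGB2HSV),(8,170,90),(22,255,255))
    _,_,s,ce=cv2.connectedComponentsWithStats(m);i=1+s[1:,4].argmax();print(s[i],ce[i]+[x0,y0])
f(im,(260,340,115,170)); f(im,(230,320,150,260))
print("exp amber",proj(c,[[.609,.0602,.0855]]))
E
```

```text
18.7667 [0.4232 0.2721 0.2231] [-3.1294 -0.2557 -0.0086] -0.00046091118638025454 [0.3233 0.4655 0.2848]
amber (array([228.907 , 174.0988]), array([ 16,  24,  16,  21, 172], dtype=int32)) [[0.6057 0.0589 0.0925]]
dimmer (array([137.1892, 193.4324]), array([17, 25, 11,  8, 74], dtype=int32)) [[0.558  0.2928 0.09  ]]
stand (array([0.6092, 0.0602, 0.1781]), array([-0.0439, -0.1097, -0.0262, -0.0185,  0.0695, -0.0368, -0.0003,
        0.1634]))
0 [[286.2269 124.3526]]
0.07 [[309.2048 129.8878]]
[ 45  14   9  15 102] [308.5686 136.0294]
[ 45  37  19  12 178] [284.5169 192.2584]
exp amber [[285.7365 191.1662]]
```

```bash
python3 -c "
from station import ctrl
print(ctrl.finish_job())"
```

```text
the job is handed in; nothing more can be done
None
```

I handed the job in at about 18.8 s: the last camera check before hand-in showed the stand home against both stops, the amber block balanced on the dome and the dimmer at its yellow-mark end; the hand-in call returned no verdict.

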